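Turn the mixing cup over into the drying rack and shut the keeper bar

ROBOT

A 6-joint arm with a two-finger parallel gripper is mounted at the origin on the work surface. World frame = base frame: x ahead of the robot, y to its left, z up, the work surface at z = 0. Lengths are in m, angles in rad, forces in N, time in s.
With the tool pointing down it reaches from about 0.425 to 0.95 m from the base axis. Payload 3.5 kg.
Tool frame: the origin (TCP) lies midway between the tips of the shut fingers; the grasp point (between the pads) lies 19 mm behind it; z points along the fingers, y is the direction in which the jaws open and shut (so a half turn about z gives the same grasp; the last joint's range is limited). The gripper opens to 85 mm and grips with 20 to 120 N. Pads are 22 mm wide; open, the fingers measure 114 mm over their backs; the gripper's body (76 mm by 85 mm) begins 54 mm behind the grasp point. The pads swing forward as they close: fully open they stand 13 mm farther back than shut.
Start: joints at [-1.274, 0.286, 1.577, -0, 1.279, -0.15], TCP at [0.292, -0.609, 0.231] pointing down, gripper open.
Joint ranges: [-2.77, 2.77], [-0.9, 2.22], [0.21, 2.48], [-1.53, 4.67], [0.24, 2.81], [-2.84, 2.84]. Speed limits (rad/s): [2.79, 2.79, 3.14, 3.14, 3.14, 3.14].

INTERFACE

Orientations are given as a unit quaternion [x, y, z, w].
In Python, from plant import ctrl gives the robot as it stands.
- The arm moves only by the tool apply_moves, never from a script. Its argument "moves" is a list that holds one entry, the list of rows, each a list of 7 numbers: the shift along the tool's x, y, z in m, then the turn, a rotation vector about the tool's x, y, z in degrees, then the gripper's target within -1 to 1 (shut at 1, half-way at 0, fully open at -1). In form: [[[tx, ty, tz, ax, ay, az, hand], ...]]. A call has 1 to 12 rows; each row shifts and turns the pose as measured when the row begins, along the tool's axes as they then stand; what a row does not reach is not made up. A row lasts 1/10 s, in which the tool goes at most 50 mm and 8.59 degrees, less where a joint would pass 70% of its speed; a pose out of reach is approached as far as the arm can. A call with a gripper value outside its range is refused whole. The fingers move at their own pace and stop on an object; "force" is the grip in N (left out, the last holds). Time passes only in rows, so rows that do not move let the fingers close. It gives the time, the measured TCP pose, the force and the opening at its end, in the units of the state.
- ctrl.get_state(): the state, without advancing time (a new reading comes with each control period).
- ctrl.read_camera(name): name is "scene" or "top" or "wrist"; returns the picture (420x560x3 uint8, red, green, blue); there is no depth.
- ctrl.get_calibration(name): a dict with "camera_matrix" (3x3 intrinsics, pixels), "cam_to_world" (4x4, takes a point from camera to world coordinates). Camera axes: x right, y up, looking along -z (the intrinsics and any distortion apply to the point x, -y, -z); pixel columns grow to the right and rows downward; lengths in m; the calibration is good to about 2 mm. A picture is of the moment at which its call begins: read the wrist's pose just before it. get_calibration takes no time and is no camera call; for the wrist camera it gives the pose at the moment of the call.
- ctrl.sign_off(): hands the job in, once; it reports no verdict.
The state is a dict: "time": time; "qpos": joint angles; "dq": joint speeds; "joint_efforts": joint torques, N m; "eef_pos": TCP position; "tcp_rot": TCP orientation; "contact_force": force on the tool from outside, world axes, zero at the start; "wrist_torque": the same for the moment, N m; "opening": opening from 0.0 (shut) to 1.0 (fully open).
Only numpy, scipy, OpenCV 4.12 (cv2) and the standard library are available. Lean on these libraries where they do the work, as an engineer would, in place of code of your own. Each camera call takes 0.05 s, during which the arm holds its last target. There are 200 camera calls.

TASK

The rinsed orange mixing cup stands mouth-up on the bench: turn it over and stand it mouth-down in the bay of the black drying rack, rim flat on the bay floor, without dropping it. Once you have let go of it there, swing the yellow keeper bar shut in front of it, past the sprung ball until it is fully home. Leave the jar, the filament spool and the scraper where they are.

Things in the scene. Friction and masses are not known exactly. Their poses are not given: they have to be found in the camera images.
- cup: Orange square plastic mixing cup with a white band round its rim: 56 x 56 mm outside, 80 mm tall, straight walls 4 mm thick, closed base, about 0.1 kg. Origin: centre of its underside; its z axis points from base to mouth (up at the start), x and y are square to its sides. Being square, it also lies steadily on a side.
- cup_rim (a point): Centre of the cup's mouth, in the rim plane, 80 mm from the cup's origin along its z.
- rack: Fixed black drying rack, base 150 (x, from -85 to +65) x 216 (y) x 10 mm thick. Origin: on its underside, below the bay's centre. Bay: 76 mm square, between low grey kerbs at y -41 and +41 mm (6 mm high) and x +41 mm (8 mm high); open to -x (towards the robot), where the bar shuts across. Pivot post at x -62, y +90; catch post at x -68, y -90, rising to 72 mm above the bench.
- rack_seat (a point): Centre of the bay floor, 10 mm above the bench; axes as the rack's. The cup's mouth belongs centred here.
- bar (a joint): Angle of the yellow keeper bar about its upright pivot: 0 = fully shut (bar along the rack's -y across the bay's front, held behind the sprung steel ball of the catch); 1.1 to 1.4 at the start. It grows as the tip swings towards the robot. The bar climbs the ball at about 0.16 and drops behind it below 0.05; this takes a few newtons. It stays where it is left.
- bar_hinge (a point): On the bar's pivot axis, at the bar's mid-height (61 mm above the bench), rack x -62, y +90 mm.
- bar_push (a point): On the bar's centreline, 110 mm from the pivot, a good place to push. Bar: 196 mm long from the pivot to the tip, 14 mm wide, 12 mm high, its underside 55 mm above the bench. When shut it is 27 mm clear of the front of a centred cup.
- jar: Bystander: white plastic jar with a blue lid, 72 mm diameter, 90 mm tall, standing. Origin: centre of its underside.
- spool: Bystander: filament spool lying flat, 130 mm diameter, 50 mm high, blue filament between black flanges. Origin: centre of its underside.
- scraper: Bystander: scraper (spatula) 200 mm long lying on the bench, along its own x. Origin: at its underside, near the middle.

How it is judged:
On the way:
1. the cup stands mouth-down in the bay, let go, while the keeper bar is still open (more than 0.6 rad) (angle between cup's own z axis and vertical above 3.05 rad and x of cup_rim in the frame of rack_seat between -0.013 and 0.013 m and y of cup_rim in the frame of rack_seat between -0.013 and 0.013 m and z of cup_rim in the frame of rack_seat below 0.004 m and linear speed of cup below 0.03 m/s and contact force between the fingers and cup below 0.05 N and value of joint bar above 0.6 rad), for 0.2 s.
At the end, for the whole second after the job is handed in: The cup is at rest mouth-down (within about 5 degrees), its rim flat on the bay floor (within 4 mm) and its mouth within 13 mm of the bay's centre in the rack's x and y; the keeper bar is shut behind its ball (below 0.05 rad) and at rest; nothing is held (angle between cup's own z axis and vertical above 3.05 rad and x of cup_rim in the frame of rack_seat between -0.013 and 0.013 m and y of cup_rim in the frame of rack_seat between -0.013 and 0.013 m and z of cup_rim in the frame of rack_seat below 0.004 m and linear speed of cup below 0.03 m/s and contact force between the fingers and cup below 0.05 N and value of joint bar below 0.05 rad and velocity of joint bar between -0.05 and 0.05 rad/s); the robot touches nothing.
It fails at once if the white jar is moved by more than 30 mm (distance of jar from where it was at the start of the episode above 0.03 m).
It fails at once if the filament spool is moved by more than 30 mm (distance of spool from where it was at the start of the episode above 0.03 m).
It fails at once if the scraper is moved by more than 30 mm (distance of scraper from where it was at the start of the episode above 0.03 m).
It fails at once if the cup is dropped: it moves faster than 0.8 m/s (a fall of about 30 mm) with no finger on it (contact force between the fingers and cup below 0.05 N and linear speed of cup above 0.8 m/s).
It also fails if it takes over 72 s, if anything falls off the work surface, if the arm or the gripper's body presses on something with over 40 N, if the wrist force passes 120 N, or if a joint passes its speed limit or range.

## Working session

There is one attempt and no reset: what is moved stays moved. The work goes in short steps, Python scripts to look and compute and a tool call to move; the robot and the scene stay as the last step left them, time stands still between calls to the robot, and variables do not carry over. Pictures are saved under pics/ and viewed, about 8 in all and at most 12, crops included, and the job is handed in when it is done.

Besides the shell and the picture viewer there is one more tool, called after ">>>" by a JSON object that holds its "name" and its "arguments", one argument or row to a line. apply_moves: Moves the arm, as the interface text tells. Its arguments: {"type":"object","properties":{"moves":{"type":"array","items":{"type":"array","items":{"type":"array","items":{"type":"number"}}}},"force":{"type":"number"}},"required":["moves"]}

```bash
mkdir -p pics
python3 - <<'E'
from plant import ctrl
import cv2
print(ctrl.get_state())
for n in("scene","top"):
    im=ctrl.read_camera(n); cv2.imwrite(f"pics/{n}0.png",im[:,:,::-1]); c=ctrl.get_calibration(n); print(n,c)
E
```

```text
{'time': 0.0, 'qpos': array([-1.27400618e+00,  2.87180301e-01,  1.57818386e+00, -3.90617517e-07,
        1.27863625e+00, -1.50000238e-01]), 'dq': array([ 0.00074657,  0.00077897, -0.00038752, -0.00079463, -0.00016424,
        0.00010247]), 'joint_efforts': array([-1.72422297e-03, -4.05983770e+01, -2.92626357e+01, -1.81188057e-04,
        5.79294894e-03,  3.25513248e-06]), 'eef_pos': array([ 0.29147801, -0.60808134,  0.22993373]), 'tcp_rot': array([ 9.75150176e-01,  2.21541611e-01, -8.84660256e-05, -1.20062734e-03]), 'contact_force': array([-0.42648055,  0.20857986,  0.46836057]), 'wrist_torque': array([-0.04501469,  0.01412255, -0.00849741]), 'opening': 0.9972601272446238}
scene {'camera_matrix': array([[443.10481835,   0.        , 278.65875094],
       [  0.        , 443.10481835, 207.8294018 ],
       [  0.        ,   0.        ,   1.        ]]), 'cam_to_world': array([[ 0.8159459 , -0.50421622,  0.28283969,  0.94144148],
       [ 0.57811963,  0.71429171, -0.39441734, -0.44352639],
       [-0.00315842,  0.48533839,  0.87432069,  1.03456156],
       [ 0.        ,  0.        ,  0.        ,  1.        ]])}
top {'camera_matrix': array([[491.25979185,   0.        , 284.43029934],
       [  0.        , 491.25979185, 210.62175698],
       [  0.        ,   0.        ,   1.        ]]), 'cam_to_world': array([[ 0.02301288,  0.98120888, -0.19157126,  0.3758537 ],
       [-0.99970915,  0.02120348, -0.01148995, -0.01351017],
       [-0.00721206,  0.19177996,  0.98141145,  1.35098698],
       [ 0.        ,  0.        ,  0.        ,  1.        ]])}
```

View pics/top0.png

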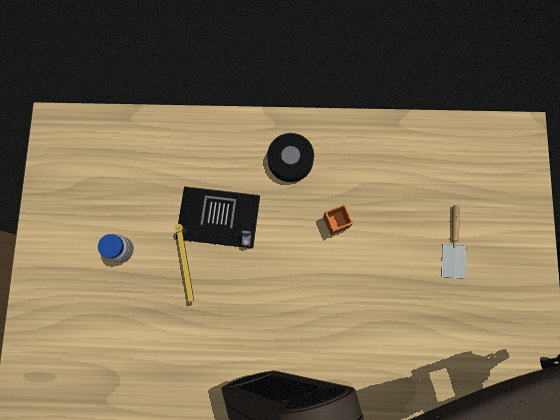

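View pics/scene0.png

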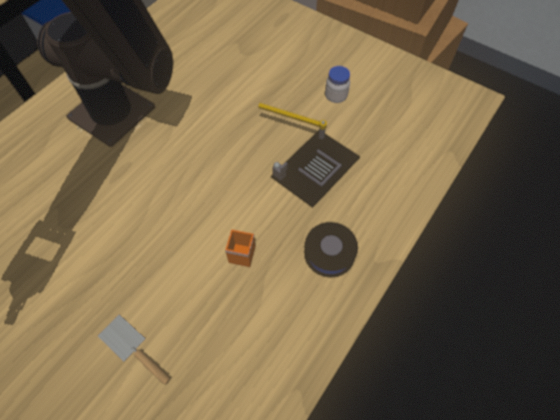

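The top picture shows the cup at (338,219), the rack at (219,217), the bar from (180,230) to (190,303), the spool at (290,157), the jar at (114,247) and the scraper at (454,245). The scene picture agrees with that. Next I'll enlarge the cup and rack to get their corners.

```bash
cat > h.py <<'E'
import numpy as np, cv2
from plant import ctrl
def px2w(name,uv,z,c=None):
    c=c or ctrl.get_calibration(name); K=np.array(c["camera_matrix"]);T=np.array(c["cam_to_world"])
    d=np.linalg.inv(K)@[uv[0],uv[1],1]; d=T[:3,:3]@[d[0],-d[1],-d[2]]; o=T[:3,3]
    return o+d*(z-o[2])/d[2]
def w2px(name,p,c=None):
    c=c or ctrl.get_calibration(name); K=np.array(c["camera_matrix"]);T=np.array(c["cam_to_world"])
    q=T[:3,:3].T@(np.array(p)-T[:3,3]); q=K@[q[0],-q[1],-q[2]]; return q[:2]/q[2]
E
python3 - <<'E'
from h import *
im=cv2.imread("pics/top0.png")
c=im[170:310,165:365]
cv2.imwrite("pics/crop1.png",cv2.resize(c,None,fx=4,fy=4,interpolation=cv2.INTER_CUBIC))
for n,uv,z in [("cup",(338,215),.08),("spool",(291,157),.05),("jar",(111,246),.09),("piv",(180,230),.061),("tip",(190,303),.061)]: print(n,px2w("top",uv,z).round(3))
E
```

```text
cup [ 0.615 -0.14   0.08 ]
spool [ 0.781 -0.013  0.05 ]
jar [0.519 0.447 0.09 ]
piv [0.569 0.278 0.061]
tip [0.379 0.24  0.061]
```

View pics/crop1.png

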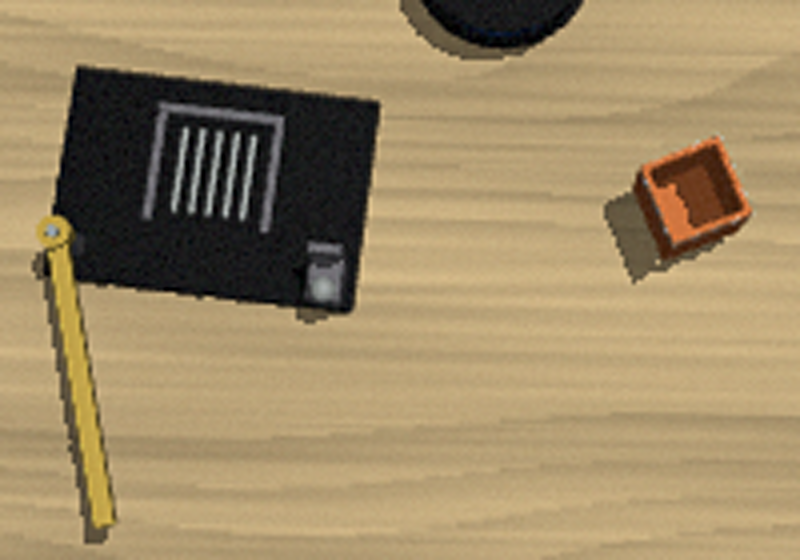

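Run:
```python
from h import *
P=lambda u,v,z:px2w("top",(u/4+165-.4,v/4+170-.4),z)
a,b,c=P(78,66,.01),P(380,101,.01),P(354,313,.01)
print("rack",a,b,c,np.linalg.norm(a-b),np.linalg.norm(b-c))
# fit rigid
L=np.array([[.065,.108],[.065,-.108],[-.085,-.108],[-.062,.09]])
W=np.array([a,b,c,P(53,231,.067)])[:,:2]
Lm,Wm=L.mean(0),W.mean(0);H=(L-Lm).T@(W-Wm);U,S,V=np.linalg.svd(H);R=(U@V).T
t=Wm-R@Lm;print("rack origin",t,"yaw deg",np.degrees(np.arctan2(R[1,0],R[0,0])),"res",(W-(L@R.T+t)).round(4).tolist())
k=[P(*q,.08) for q in[(638,175),(718,138),(750,212),(672,250)]]
k=np.array(k)[:,:2];print("cup",k.round(4).tolist(),k.mean(0),[np.linalg.norm(k[i]-k[i-1]).round(4) for i in range(4)],[np.degrees(np.arctan2(*(k[i]-k[i-1])[::-1])).round(1) for i in range(4)])
p=P(53,231,.061);q=P(103,522,.061);d=R.T@(q-p)[:2];print("bar len",np.linalg.norm(d),"ang",np.arctan2(-d[0],-d[1]))
```

```text
rack [0.70178341 0.28598326 0.01      ] [0.68109616 0.0727355  0.01      ] [0.53177218 0.085688   0.01      ] 0.21424885163360075 0.1498846878065429
rack origin [0.62714674 0.18586716] yaw deg -5.691747177479839 res [[-0.0008, -0.0009], [-0.0, 0.0008], [-0.0001, -0.0011], [0.0009, 0.0013]]
cup [[0.6189, -0.1032], [0.6449, -0.1558], [0.5958, -0.1767], [0.5695, -0.1257]] [ 0.60727779 -0.14034426] [np.float64(0.0543), np.float64(0.0587), np.float64(0.0534), np.float64(0.0573)] [np.float64(24.6), np.float64(-63.7), np.float64(-156.9), np.float64(117.3)]
bar len 0.19477672611382363 ang 1.2398679685386986
```

The measurements fit the given sizes: rack origin (0.627, 0.186) yaw −5.7°, cup (0.607, −0.140) yaw 25.3°, bar at 1.24 rad. I'll do the flip as two 90° rolls with the tool tilted sideways, laying the cup on its side in between. First I'll move above the cup.

>>> {"name": "apply_moves", "arguments": {
  "moves": [
    [[0.041,-0.024,0,0,0,0,-1],[0.041,-0.024,0,0,0,0,-1],[0.041,-0.024,0,0,0,0,-1],[0.041,-0.024,0,0,0,0,-1],[0.041,-0.024,0,0,0,0,-1],[0.041,-0.024,0,0,0,0,-1],[0.041,-0.024,0,0,0,0,-1],[0.041,-0.024,0,0,0,0,-1],[0.041,-0.024,0,0,0,0,-1],[0.041,-0.024,0,0,0,0,-1],[0.041,-0.024,0,0,0,0,-1],[0.036,-0.022,0,0,0,0,-1]]
  ],
  "force": 40
}}

```text
time: 1.3
eef_pos: [0.6139, -0.1257, 0.2235]
tcp_rot: [0.976, 0.216, -0.003, -0.005]
contact_force: [0.5, -0.3, -0.2]
opening: 1.002
```

>>> {"name": "apply_moves", "arguments": {
  "moves": [
    [[0,0,0,0,0,-8.2,-1],[0,0,0,0,0,-8.2,-1],[0,0,0,0,0,-8.2,-1],[0,0,0,0,0,-8.2,-1],[0,0,0,0,0,-8.2,-1],[0,0,0,0,0,-8.2,-1],[0,0,0,0,0,-8.2,-1],[0,0,0,0,0,-8.2,-1],[0,0,0,0,0,-8.2,-1],[0,0,0,0,0,-8.2,-1],[0,0,0,0,0,-8,-1],[0,0,0,0,0,0,-1]]
  ]
}}

```text
time: 2.5
eef_pos: [0.6125, -0.1157, 0.2141]
tcp_rot: [0.507, 0.862, 0.001, -0.013]
contact_force: [0.8, -0.6, -0.5]
opening: 0.998
```

```bash
cat >> h.py <<'E'
from scipy.spatial.transform import Rotation as Ro
def goal(yaw,psi):
    "tool x at yaw (deg) when down, then tilted psi about tool y"
    return Ro.from_euler('z',yaw,degrees=True)*Ro.from_euler('x',180,degrees=True)*Ro.from_euler('y',psi,degrees=True)
def delta(pad,yaw,psi,back=.025):
    "moves (tool frame) bringing pad centre (back m behind TCP) to pad; turn first, then shift"
    s=ctrl.get_state(); R=Ro.from_quat(s["tcp_rot"]); G=goal(yaw,psi); p=s["eef_pos"]
    tcp=np.array(pad)+G.apply([0,0,back])
    print("t",round(s["time"],2),"tcp",p.round(4),"open",round(s["opening"],3),"F",s["contact_force"].round(1),"q",s["qpos"].round(2))
    print("turn deg",(R.inv()*G).as_rotvec(degrees=True).round(2),"shift after turn",G.inv().apply(tcp-p).round(4),"shift now",R.inv().apply(tcp-p).round(4))
E
python3 - <<'E'
from h import *
delta((.607,-.14,.14),115.3,0)
cv2.imwrite("pics/w1.png",ctrl.read_camera("wrist")[:,:,::-1]); 
c=ctrl.get_calibration("wrist")
for x,y in((28,28),(28,-28),(-28,-28),(-28,28)):
    q=Ro.from_euler('z',25.3,degrees=True).apply([x/1e3,y/1e3,.08])+[.607,-.14,0]; print(w2px("wrist",q,c).round())
E
```

```text
t 2.5 tcp [ 0.6125 -0.1157  0.2141] open 0.998 F [ 0.8 -0.6 -0.5] q [-0.35  0.2   1.71  0.01  1.26 -0.86]
turn deg [-0.73 -1.37  3.71] shift after turn [-0.0196 -0.0154  0.0991] shift now [-0.021  -0.0155  0.0988]
[294. 194.]
[289. 260.]
[222. 256.]
[224. 189.]
```

View pics/w1.png

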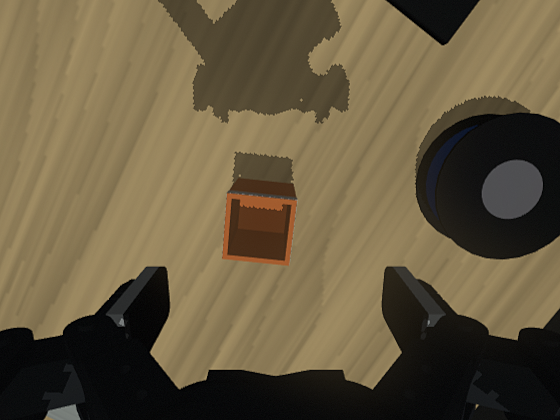

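The wrist picture shows the cup rim corners at (229,195), (297,199), (290,264) and (222,257), within about 5 px of the prediction. I'll refine the pose from these, then go to +45°.

Run:
```python
from h import *
k=np.array([px2w("wrist",q,.08) for q in[(229,195),(297,199),(290,264),(222,257)]])[:,:2]
print(k.mean(0),[np.degrees(np.arctan2(*(k[i]-k[i-1])[::-1])).round(1) for i in range(4)],[np.linalg.norm(k[i]-k[i-1]).round(4) for i in range(4)])
delta((*k.mean(0),.16),115.3,45)
```

```text
[ 0.61028967 -0.14206244] [np.float64(110.7), np.float64(25.5), np.float64(-66.3), np.float64(-157.2)] [np.float64(0.0531), np.float64(0.0542), np.float64(0.0556), np.float64(0.0569)]
t 2.55 tcp [ 0.6125 -0.1157  0.214 ] open 1.0 F [ 0.4 -0.6  0.8] q [-0.35  0.2   1.71  0.01  1.26 -0.86]
turn deg [-2.09 43.61  3.09] shift after turn [-0.0544 -0.0133  0.047 ] shift now [-0.0061 -0.0127  0.0717]
```

>>> {"name": "apply_moves", "arguments": {
  "moves": [
    [[0,0,0,-0.3,7.5,0.5,-1],[0,0,0,-0.3,7.5,0.5,-1],[0,0,0,-0.3,7.5,0.5,-1],[0,0,0,-0.3,7.5,0.5,-1],[0,0,0,-0.3,7.5,0.5,-1],[0,0,0,-0.3,7.5,0.5,-1],[0,0,0,0,0,0,-1]]
  ]
}}

```text
time: 3.25
eef_pos: [0.6123, -0.1142, 0.214]
tcp_rot: [0.497, 0.766, 0.215, -0.346]
contact_force: [-0.3, -0.2, -0.9]
opening: 0.997
```

Run:
```python
from h import *
delta((.609,-.141,.13),114.5,45)
```

```text
t 3.25 tcp [ 0.6123 -0.1142  0.214 ] open 0.997 F [-0.3 -0.2 -0.9] q [-0.52  0.52  1.45  0.46  1.88 -0.97]
turn deg [-0.57 -3.11 -0.62] shift after turn [-0.0757 -0.0141  0.0681] shift now [-0.0794 -0.0126  0.064 ]
```

>>> {"name": "apply_moves", "arguments": {
  "moves": [
    [[0,0,0,-0.6,-3.1,-0.6,-1],[-0.025,-0.005,0.022,0,0,0,-1],[-0.025,-0.005,0.022,0,0,0,-1],[-0.025,-0.004,0.022,0,0,0,-1],[0,0,0,0,0,0,-1]]
  ]
}}

```text
time: 3.75
eef_pos: [0.6037, -0.1267, 0.114]
tcp_rot: [0.504, 0.779, 0.201, -0.314]
contact_force: [0.3, 1.4, -0.8]
opening: 0.999
```

Run:
```python
from h import *
delta((.609,-.141,.055),114.5,45)
```

```text
t 3.75 tcp [ 0.6037 -0.1267  0.114 ] open 0.999 F [ 0.3  1.4 -0.8] q [-0.54  0.59  1.53  0.41  1.68 -1.05]
turn deg [ 0.05  1.17 -0.27] shift after turn [-0.0525 -0.0012  0.056 ] shift now [-0.0514 -0.001   0.0571]
```

>>> {"name": "apply_moves", "arguments": {
  "moves": [
    [[0,0,0,0,1.2,0,-1],[-0.013,0,0.014,0,0,0,-1],[-0.013,0,0.014,0,0,0,-1],[-0.013,0,0.014,0,0,0,-1],[-0.013,0,0.014,0,0,0,-1],[0,0,0,0,0,0,-1]]
  ]
}}

```text
time: 4.35
eef_pos: [0.6057, -0.1238, 0.0376]
tcp_rot: [0.502, 0.778, 0.206, -0.318]
contact_force: [-0.8, 0.7, -0.1]
opening: 1.003
```

Run:
```python
from h import *
delta((.609,-.141,.055),114.5,45)
cv2.imwrite("pics/s2.png",cv2.resize(ctrl.read_camera("scene")[170:310,170:340,::-1],None,fx=4,fy=4,interpolation=cv2.INTER_CUBIC))
```

```text
t 4.35 tcp [ 0.6057 -0.1238  0.0376] open 1.003 F [-0.8  0.7 -0.1] q [-0.53  0.7   1.52  0.42  1.59 -1.1 ]
turn deg [ 0.18  0.47 -0.06] shift after turn [ 0.0003 -0.0041  0.0007] shift now [ 0.0003 -0.0041  0.0007]
```

View pics/s2.png

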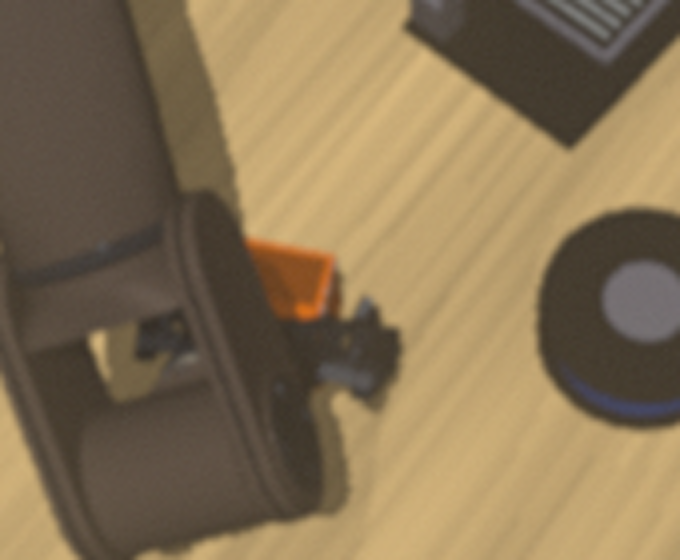

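The scene crop shows the cup upright at about (300,275), between the fingers and untouched. I'll shift by the small y error, close, then lift.

>>> {"name": "apply_moves", "arguments": {
  "moves": [
    [[0,-0.004,0,0,0,0,-1],[0,0,0,0,0,0,1],[0,0,0,0,0,0,1],[0,0,0,0,0,0,1],[0,0,0,0,0,0,1],[0,0,0,0,0,0,1],[0,0,0,0,0,0,1],[0,0,0,0,0,0,1],[0,0,0,0,0,0,1],[0,0,0,0,0,0,1],[0,0,0,0,0,0,1]]
  ],
  "force": 40
}}

```text
time: 5.5
eef_pos: [0.6039, -0.1271, 0.0408]
tcp_rot: [0.502, 0.779, 0.206, -0.315]
contact_force: [1.6, -0.1, -0.9]
opening: 0.652
```

>>> {"name": "apply_moves", "arguments": {
  "moves": [
    [[0.014,0,-0.014,0,0,0,1],[0.014,0,-0.014,0,0,0,1],[0.014,0,-0.014,0,0,0,1],[0.014,0,-0.014,0,0,0,1],[0,0,0,0,0,0,1]]
  ]
}}

```text
time: 6.0
eef_pos: [0.604, -0.1265, 0.1294]
tcp_rot: [0.501, 0.78, 0.206, -0.313]
contact_force: [1.0, -1.2, 0.2]
opening: 0.654
```

Run:
```python
from h import *
delta((.609,-.141,.135),114.5,-45)
```

```text
t 6.0 tcp [ 0.604  -0.1265  0.1294] open 0.654 F [ 1.  -1.2  0.2] q [-0.54  0.57  1.52  0.42  1.7  -1.05]
turn deg [  0.49 -89.06  -0.2 ] shift after turn [-0.0147 -0.0015  0.0318] shift now [-0.0321 -0.0015 -0.0142]
```

>>> {"name": "apply_moves", "arguments": {
  "moves": [
    [[0,0,0,0,-8,0,1],[0,0,0,0,-8,0,1],[0,0,0,0,-8,0,1],[0,0,0,0,-8,0,1],[0,0,0,0,-8,0,1],[0,0,0,0,-8,0,1],[0,0,0,0,-8,0,1],[0,0,0,0,-8,0,1],[0,0,0,0,-8,0,1],[0,0,0,0,-8,0,1],[0,0,0,0,-8,0,1],[0,0,0,0,0,0,1]]
  ]
}}

```text
time: 7.2
eef_pos: [0.602, -0.1282, 0.1347]
tcp_rot: [0.506, 0.772, -0.204, 0.326]
contact_force: [-0.4, -0.4, -2.7]
opening: 0.652
```

Run:
```python
from h import *
delta((.604,-.121,.05),114.5,-45.8)
```

```text
t 7.2 tcp [ 0.602  -0.1282  0.1347] open 0.652 F [-0.4 -0.4 -2.7] q [-0.13  0.18  2.05 -1.07  0.75  0.22]
turn deg [ 0.17 -0.62 -1.06] shift after turn [0.0647 0.0048 0.0799] shift now [0.0639 0.0034 0.0806]
```

>>> {"name": "apply_moves", "arguments": {
  "moves": [
    [[0,0,0,0.2,-0.6,-1,1],[0.014,0,0.0135,0,0,0,1],[0.014,0,0.0135,0,0,0,1],[0.014,0,0.0135,0,0,0,1],[0.014,0,0.0135,0,0,0,1],[0.007,0,0.007,0,0,0,1],[0.007,0,0.007,0,0,0,1],[0.004,0,0.004,0,0,0,1],[0.003,0,0.003,0,0,0,1],[0,0,0,0,0,0,1]]
  ]
}}

```text
time: 8.2
eef_pos: [0.6091, -0.1337, 0.0325]
tcp_rot: [0.505, 0.772, -0.208, 0.327]
contact_force: [-0.7, -0.1, -1.1]
opening: 0.655
```

Run:
```python
from h import *
delta((.604,-.121,.05),114.5,-45.8)
cv2.imwrite("pics/s3.png",cv2.resize(ctrl.read_camera("scene")[170:310,170:340,::-1],None,fx=4,fy=4,interpolation=cv2.INTER_CUBIC))
```

```text
t 8.2 tcp [ 0.6091 -0.1337  0.0325] open 0.655 F [-0.7 -0.1 -1.1] q [-0.14  0.38  2.04 -1.29  0.68  0.49]
turn deg [-0.08 -0.26 -0.82] shift after turn [-0.003   0.0006  0.003 ] shift now [-0.003   0.0007  0.003 ]
```

View pics/s3.png

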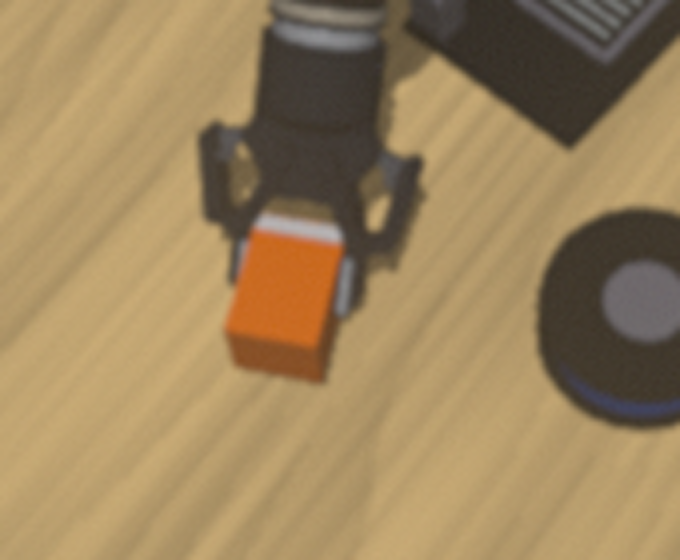

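The cup is held lying on its side, base towards the camera and white rim on the gripper side (rim at about (300,228)). It is still about 19 mm above the bench, so I'll lower it gently.

>>> {"name": "apply_moves", "arguments": {
  "moves": [
    [[0.0045,0,0.0045,0,0,0,1],[0.0035,0,0.0035,0,0,0,1],[0.002,0,0.002,0,0,0,1],[0.0012,0,0.0012,0,0,0,1],[0.0012,0,0.0012,0,0,0,1],[0,0,0,0,0,0,1]]
  ]
}}

```text
time: 8.85
eef_pos: [0.6108, -0.1335, 0.0157]
tcp_rot: [0.504, 0.771, -0.207, 0.328]
contact_force: [0.0, 0.4, -1.5]
opening: 0.65
```

>>> {"name": "apply_moves", "arguments": {
  "moves": [
    [[0.001,0,0.001,0,0,0,1],[0.001,0,0.001,0,0,0,1],[0,0,0,0,0,0,1]]
  ]
}}

```text
time: 9.15
eef_pos: [0.6112, -0.1337, 0.0137]
tcp_rot: [0.504, 0.771, -0.207, 0.329]
contact_force: [-0.1, -0.1, -0.5]
opening: 0.652
```

>>> {"name": "apply_moves", "arguments": {
  "moves": [
    [[0.001,0,0.001,0,0,0,1],[0.001,0,0.001,0,0,0,1],[0,0,0,0,0,0,1]]
  ]
}}

```text
time: 9.45
eef_pos: [0.6118, -0.134, 0.014]
tcp_rot: [0.504, 0.77, -0.209, 0.331]
contact_force: [0.1, 0.1, -0.4]
opening: 0.652
```

>>> {"name": "apply_moves", "arguments": {
  "moves": [
    [[0.0015,0,0.0015,0,0,0,1],[0.0015,0,0.0015,0,0,0,1],[0,0,0,0,0,0,1]]
  ]
}}

```text
time: 9.75
eef_pos: [0.613, -0.1345, 0.0139]
tcp_rot: [0.504, 0.768, -0.211, 0.334]
contact_force: [0.9, 0.3, -1.3]
opening: 0.649
```

Run:
```python
from h import *
delta((.604,-.121,.05),114.5,-45.8)
```

```text
t 9.75 tcp [ 0.613  -0.1345  0.0139] open 0.649 F [ 0.9  0.3 -1.3] q [-0.13  0.43  2.03 -1.35  0.68  0.57]
turn deg [-0.08  0.72 -0.99] shift after turn [-0.0147 -0.0026 -0.0117] shift now [-0.0149 -0.0024 -0.0115]
```

It has stopped at z 0.014, against 0.0133 predicted for lying flat. I'll release and lift straight up.

>>> {"name": "apply_moves", "arguments": {
  "moves": [
    [[0,0,0,0,0,0,0.1],[0,0,0,0,0,0,-0.3],[0,0,0,0,0,0,-1],[0,0,0,0,0,0,-1],[0,0,0,0,0,0,-1],[0,0,0,0,0,0,-1]]
  ]
}}

```text
time: 10.35
eef_pos: [0.6136, -0.135, 0.0133]
tcp_rot: [0.504, 0.768, -0.211, 0.334]
contact_force: [0.9, 0.3, 0.6]
opening: 0.997
```

>>> {"name": "apply_moves", "arguments": {
  "moves": [
    [[-0.014,0,-0.014,0,0,0,-1],[-0.02,0,-0.02,0,0,0,-1],[-0.02,0,-0.02,0,0,0,-1],[-0.02,0,-0.02,0,0,0,-1],[-0.02,0,-0.02,0,0,0,-1],[0,0,0,0,8,0,-1],[0,0,0,0,8,0,-1],[0,0,0,0,8,0,-1],[0,0,0,0,8,0,-1],[0,0,0,0,8,0,-1],[0,0,0,0,8,0,-1],[0,0,0,0,0,0,-1]]
  ]
}}

```text
time: 11.55
eef_pos: [0.6093, -0.1311, 0.151]
tcp_rot: [0.544, 0.839, 0.015, -0.013]
contact_force: [-0.0, -0.9, 0.0]
opening: 1.002
```

Run:
```python
from h import *
delta((.609,-.141,.14),114.5,45)
cv2.imwrite("pics/w2.png",ctrl.read_camera("wrist")[:,:,::-1])
```

```text
t 11.55 tcp [ 0.6093 -0.1311  0.151 ] open 1.002 F [-0.  -0.9  0. ] q [-0.39  0.26  1.77  0.04  1.14 -0.83]
turn deg [ 0.8  42.86 -0.12] shift after turn [-0.014  -0.0043  0.0265] shift now [ 0.0077 -0.0047  0.0289]
```

View pics/w2.png

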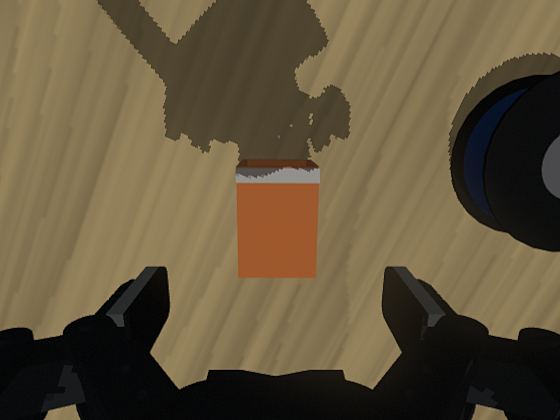

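The cup lies flat, mouth up in the image. The base edge is at row 278 (cols 239–316) and the rim edge at row 167 (cols 236–320).

Run:
```python
from h import *
k=np.array([px2w("wrist",q,.056) for q in[(239,278),(316,278),(320,167),(236,167)]])[:,:2]
b=(k[0]+k[1])/2;m=(k[2]+k[3])/2;a=(m-b)/np.linalg.norm(m-b)
print("base",b,"mouth",m,"len",np.linalg.norm(m-b),"w",np.linalg.norm(k[0]-k[1]),np.linalg.norm(k[2]-k[3]),"dir",np.degrees(np.arctan2(a[1],a[0])))
g=b+.025*a;print("grip",g); delta((*g,.028),114.5,45)
```

```text
base [ 0.62948344 -0.17027954] mouth [ 0.59705857 -0.09722117] len 0.07993058264892161 w 0.055538067506898645 0.05625833724153779 dir 113.93267747766222
grip [ 0.61934187 -0.14742897]
t 11.6 tcp [ 0.6087 -0.13    0.1505] open 1.004 F [-0.   0.4 -0.2] q [-0.39  0.26  1.77  0.04  1.14 -0.82]
turn deg [ 0.73 42.92 -0.1 ] shift after turn [-0.101   0.0025  0.0973] shift now [-0.0077  0.001   0.1401]
```

>>> {"name": "apply_moves", "arguments": {
  "moves": [
    [[0,0,0,0.1,7.2,0,-1],[0,0,0,0.1,7.2,0,-1],[0,0,0,0.1,7.2,0,-1],[0,0,0,0.1,7.2,0,-1],[0,0,0,0.1,7.2,0,-1],[0,0,0,0.1,7,0,-1],[0,0,0,0,0,0,-1],[-0.016,0,0.015,0,0,0,-1],[-0.016,0,0.015,0,0,0,-1],[-0.016,0,0.015,0,0,0,-1],[0,0,0,0,0,0,-1]]
  ]
}}

```text
time: 12.7
eef_pos: [0.6021, -0.1182, 0.0791]
tcp_rot: [0.498, 0.778, 0.197, -0.329]
contact_force: [-0.8, -0.4, -0.4]
opening: 1.0
```

Run:
```python
from h import *
delta((.6193,-.1474,.028),114.0,45)
```

```text
t 12.7 tcp [ 0.6021 -0.1182  0.0791] open 1.0 F [-0.8 -0.4 -0.4] q [-0.52  0.64  1.52  0.4   1.66 -1.06]
turn deg [-1.71 -0.13  0.01] shift after turn [-0.06    0.0038  0.0373] shift now [-0.0601  0.0049  0.0371]
```

>>> {"name": "apply_moves", "arguments": {
  "moves": [
    [[0,0.002,0,-1.7,0,0,-1],[-0.015,0.001,0.0093,0,0,0,-1],[-0.015,0,0.0093,0,0,0,-1],[-0.015,0,0.0093,0,0,0,-1],[-0.013,0,0.0075,0,0,0,-1],[0,0,0,0,0,0,-1]]
  ]
}}

```text
time: 13.3
eef_pos: [0.6137, -0.1316, 0.0117]
tcp_rot: [0.503, 0.777, 0.208, -0.317]
contact_force: [-0.0, -0.3, 0.1]
opening: 1.003
```

Run:
```python
from h import *
delta((.6193,-.1474,.028),114.0,45)
```

```text
t 13.3 tcp [ 0.6137 -0.1316  0.0117] open 1.003 F [-0.  -0.3  0.1] q [-0.54  0.75  1.49  0.42  1.57 -1.11]
turn deg [0.09 0.44 0.2 ] shift after turn [-0.0003 -0.0013  0.0016] shift now [-0.0003 -0.0013  0.0016]
```

Aligned within 2 mm. I'll close and lift.

>>> {"name": "apply_moves", "arguments": {
  "moves": [
    [[0,-0.001,0,0,0,0,1],[0,0,0,0,0,0,1],[0,0,0,0,0,0,1],[0,0,0,0,0,0,1],[0,0,0,0,0,0,1],[0,0,0,0,0,0,1],[0,0,0,0,0,0,1],[0,0,0,0,0,0,1],[0,0,0,0,0,0,1],[0,0,0,0,0,0,1]]
  ]
}}

```text
time: 14.3
eef_pos: [0.6133, -0.1327, 0.0118]
tcp_rot: [0.503, 0.777, 0.207, -0.316]
contact_force: [-0.0, 0.2, -0.6]
opening: 0.65
```

Run:
```python
from h import *
delta((.6193,-.1474,.028),114.0,45)
```

```text
t 14.3 tcp [ 0.6133 -0.1327  0.0118] open 0.65 F [-0.   0.2 -0.6] q [-0.54  0.75  1.49  0.42  1.57 -1.11]
turn deg [0.12 0.59 0.21] shift after turn [ 0.0003 -0.0005  0.0023] shift now [ 0.0003 -0.0005  0.0023]
```

>>> {"name": "apply_moves", "arguments": {
  "moves": [
    [[0.01,0,-0.01,0,0,0,1],[0.02,0,-0.02,0,0,0,1],[0.025,0,-0.025,0,0,0,1],[0.03,0,-0.03,0,0,0,1],[0.03,0,-0.03,0,0,0,1],[0,0,0,0,0,0,1]]
  ]
}}

```text
time: 14.9
eef_pos: [0.6113, -0.1308, 0.1836]
tcp_rot: [0.503, 0.777, 0.207, -0.318]
contact_force: [0.0, -0.1, -0.5]
opening: 0.654
```

>>> {"name": "apply_moves", "arguments": {
  "moves": [
    [[0,0,0,0,-8,0,1],[0,0,0,0,-8,0,1],[0,0,0,0,-8,0,1],[0,0,0,0,-8,0,1],[0,0,0,0,-8,0,1],[0,0,0,0,-8,0,1],[0,0,0,0,-8,0,1],[0,0,0,0,-8,0,1],[0,0,0,0,-8,0,1],[0,0,0,0,-8,0,1],[0,0,0,0,-8,0,1],[0,0,0,0,0,0,1]]
  ]
}}

```text
time: 16.1
eef_pos: [0.6072, -0.1312, 0.1889]
tcp_rot: [0.504, 0.77, -0.21, 0.33]
contact_force: [-0.7, -0.0, -1.8]
opening: 0.657
```

Run:
```python
from h import *
delta((.627,.186,.15),84.3,-45)
```

```text
t 16.1 tcp [ 0.6072 -0.1312  0.1889] open 0.657 F [-0.7 -0.  -1.8] q [-0.13  0.11  2.01 -1.    0.81  0.11]
turn deg [21.41  0.88 20.31] shift after turn [ 0.2521 -0.0118 -0.1721] shift now [ 0.2269  0.1369 -0.1519]
```

>>> {"name": "apply_moves", "arguments": {
  "moves": [
    [[0,0,0,5.4,0.1,5.1,1],[0,0,0,5.4,0.1,5.1,1],[0,0,0,5.4,0.1,5.1,1],[0,0,0,5.4,0.1,5.1,1],[0,0,0,0,0,0,1]]
  ]
}}

```text
time: 16.6
eef_pos: [0.6049, -0.1299, 0.1888]
tcp_rot: [0.694, 0.614, -0.286, 0.245]
contact_force: [0.3, -1.2, -1.3]
opening: 0.645
```

Run:
```python
from h import *
delta((.6254,.1699,.18),84.3,-45.6,0)
```

```text
t 16.6 tcp [ 0.6049 -0.1299  0.1888] open 0.645 F [ 0.3 -1.2 -1.3] q [-0.09  0.3   1.78 -0.83  1.25  0.38]
turn deg [-1.63 -1.37 -0.65] shift after turn [ 0.2164 -0.0093 -0.2084] shift now [ 0.2212 -0.0177 -0.2028]
```

>>> {"name": "apply_moves", "arguments": {
  "moves": [
    [[0,0,0,-1.6,-1.4,-0.6,1],[0.027,-0.001,-0.026,0,0,0,1],[0.027,-0.001,-0.026,0,0,0,1],[0.027,-0.001,-0.026,0,0,0,1],[0.027,-0.001,-0.026,0,0,0,1],[0.027,-0.001,-0.026,0,0,0,1],[0.027,-0.001,-0.026,0,0,0,1],[0.027,-0.001,-0.026,0,0,0,1],[0.027,-0.001,-0.026,0,0,0,1],[0,0,0,0,0,0,1]]
  ]
}}

```text
time: 17.6
eef_pos: [0.6243, 0.1767, 0.1861]
tcp_rot: [0.682, 0.631, -0.279, 0.243]
contact_force: [-0.8, 0.1, -1.7]
opening: 0.655
```

Run:
```python
from h import *
delta((.6254,.1699,.14),84.3,-45.6,0)
im=ctrl.read_camera("top")[:,:,::-1]; cv2.imwrite("pics/t3.png",cv2.resize(im[170:310,165:365],None,fx=4,fy=4,interpolation=cv2.INTER_CUBIC))
```

```text
t 17.6 tcp [0.6243 0.1767 0.1861] open 0.655 F [-0.8  0.1 -1.7] q [ 0.36  0.5   1.51 -0.66  1.54  0.6 ]
turn deg [-0.28 -2.17  1.4 ] shift after turn [0.0283 0.0018 0.037 ] shift now [0.0268 0.0027 0.0381]
```

View pics/t3.png

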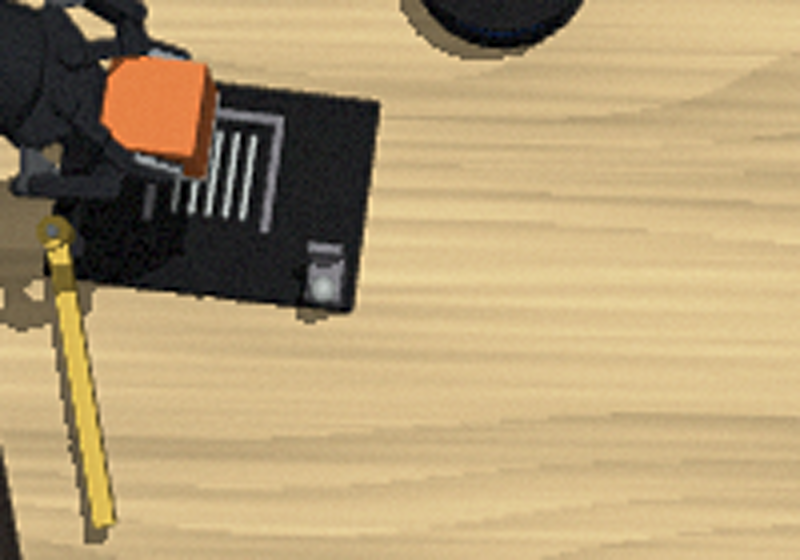

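The cup hangs inverted above the bay (base centred near (160,110), displaced by parallax), and the posts and bar are clear. Now I'll lower it.

>>> {"name": "apply_moves", "arguments": {
  "moves": [
    [[0,0,0,-0.3,-2.2,1.4,1],[0.014,0.001,0.018,0,0,0,1],[0.014,0.001,0.018,0,0,0,1],[0,0,0,0,0,0,1]]
  ]
}}

```text
time: 18.05
eef_pos: [0.6259, 0.1641, 0.1421]
tcp_rot: [0.684, 0.62, -0.287, 0.257]
contact_force: [-1.2, -0.8, -2.2]
opening: 0.652
```

Run:
```python
from h import *
delta((.6254,.1699,.06),84.3,-45.6,0)
```

```text
t 18.05 tcp [0.6259 0.1641 0.1421] open 0.652 F [-1.2 -0.8 -2.2] q [ 0.35  0.55  1.53 -0.7   1.49  0.66]
turn deg [-0.14 -0.29  0.14] shift after turn [ 0.0627 -0.001   0.0533] shift now [ 0.0624 -0.0008  0.0537]
```

>>> {"name": "apply_moves", "arguments": {
  "moves": [
    [[0.0125,0,0.011,0,-0.3,0,1],[0.0125,0,0.011,0,0,0,1],[0.0125,0,0.011,0,0,0,1],[0.0125,0,0.01,0,0,0,1],[0.0115,-0.001,0.01,0,0,0,1],[0,0,0,0,0,0,1]]
  ]
}}

```text
time: 18.65
eef_pos: [0.6257, 0.1676, 0.0565]
tcp_rot: [0.684, 0.619, -0.288, 0.258]
contact_force: [-0.6, 0.5, -1.8]
opening: 0.653
```

Run:
```python
from h import *
delta((.6254,.1699,.049),84.3,-45.6,0)
```

```text
t 18.65 tcp [0.6257 0.1676 0.0565] open 0.653 F [-0.6  0.5 -1.8] q [ 0.35  0.67  1.54 -0.71  1.41  0.74]
turn deg [-0.22 -0.15  0.11] shift after turn [ 0.0069 -0.0006  0.0037] shift now [ 0.0069 -0.0005  0.0037]
```

>>> {"name": "apply_moves", "arguments": {
  "moves": [
    [[0.003,0,0.002,0,0,0,1],[0.002,0,0.001,0,0,0,1],[0.0015,0,0.001,0,0,0,1],[0.001,0,0.001,0,0,0,1],[0.001,0,0.001,0,0,0,1],[0,0,0,0,0,0,1]]
  ]
}}

```text
time: 19.25
eef_pos: [0.627, 0.1704, 0.0492]
tcp_rot: [0.684, 0.619, -0.288, 0.259]
contact_force: [0.2, 0.3, -1.4]
opening: 0.651
```

>>> {"name": "apply_moves", "arguments": {
  "moves": [
    [[0.001,0,0.001,0,0,0,1],[0.001,0,0.001,0,0,0,1],[0,0,0,0,0,0,1]]
  ]
}}

```text
time: 19.55
eef_pos: [0.6276, 0.1705, 0.049]
tcp_rot: [0.684, 0.618, -0.288, 0.26]
contact_force: [0.2, -0.4, -0.9]
opening: 0.65
```

Seated at 0.049, exactly as predicted. I'll release and lift.

>>> {"name": "apply_moves", "arguments": {
  "moves": [
    [[0,0,0,0,0,0,0.1],[0,0,0,0,0,0,-0.3],[0,0,0,0,0,0,-1],[0,0,0,0,0,0,-1],[0,0,0,0,0,0,-1],[0,0,0,0,0,0,-1],[0,0,0,0,0,0,-1],[0,0,0,0,0,0,-1]]
  ]
}}

```text
time: 20.35
eef_pos: [0.6284, 0.1703, 0.0478]
tcp_rot: [0.684, 0.618, -0.286, 0.26]
contact_force: [0.2, 0.4, -0.7]
opening: 1.001
```

>>> {"name": "apply_moves", "arguments": {
  "moves": [
    [[-0.014,0,-0.014,0,0,0,-1],[-0.02,0,-0.02,0,0,0,-1],[-0.025,0,-0.025,0,0,0,-1],[-0.03,0,-0.03,0,0,0,-1],[-0.03,0,-0.03,0,0,0,-1],[0,0,0,0,7.5,0,-1],[0,0,0,0,7.5,0,-1],[0,0,0,0,7.5,0,-1],[0,0,0,0,7.5,0,-1],[0,0,0,0,7.5,0,-1],[0,0,0,0,7.5,0,-1],[0,0,0,0,0,0,-1]]
  ]
}}

```text
time: 21.55
eef_pos: [0.6299, 0.1739, 0.2451]
tcp_rot: [0.739, 0.673, 0.016, 0.001]
contact_force: [0.0, -0.4, 0.0]
opening: 0.999
```

Run:
```python
from h import *
delta((.627,.186,.20),84.3,0)
cv2.imwrite("pics/w3.png",ctrl.read_camera("wrist")[:,:,::-1])
for x,y in((28,28),(28,-28),(-28,-28),(-28,28)):
    q=Ro.from_euler('z',-5.7,degrees=True).apply([x/1e3,y/1e3,.09])+[.627,.186,0]; print(w2px("wrist",q).round())
```

```text
t 21.55 tcp [0.6299 0.1739 0.2451] open 0.999 F [ 0.  -0.4  0. ] q [0.11 0.21 1.64 0.02 1.26 0.2 ]
turn deg [ 1.34 -1.29  0.32] shift after turn [ 0.0118 -0.0041  0.0701] shift now [ 0.0102 -0.0057  0.0702]
[299. 151.]
[298. 216.]
[233. 217.]
[232. 151.]
```

View pics/w3.png

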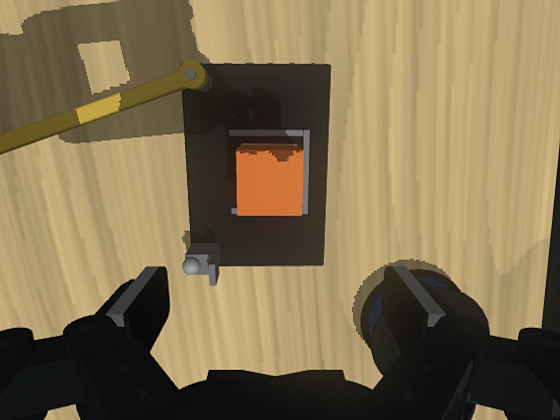

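The cup's base-up outline (236–303, 151–215) agrees with the prediction to about 3 px. The bar's pivot is at (192,75) and the rack base corners are at (183,65), (330,65), (324,265) and (191,265). I'll check the cup's offset and plan the bar push.

```bash
cat >> h.py <<'E'
def push(th,r,gap,z=.045,O=(.627,.186),yaw=-5.7):
    R=Ro.from_euler('z',yaw,degrees=True); u=np.array([-np.sin(th),-np.cos(th),0]);n=np.array([np.cos(th),-np.sin(th),0])
    p=R.apply(np.array([-.062,.09,0])+r*u-(.018+gap)*n)+[*O,z]
    print("target",p.round(4)); delta(p,180+yaw-np.degrees(th),0,0)
E
python3 - <<'E'
from h import *
P=lambda q,z:px2w("wrist",q,z)[:2]
W=np.array([P((330,65),.01),P((183,65),.01),P((324,265),.01),P((191,265),.01),P((192,75),.067)])
L=np.array([[.065,.108],[-.085,.108],[.065,-.108],[-.085,-.108],[-.062,.09]])
R,_=0,0
Lm,Wm=L.mean(0),W.mean(0);U,S,V=np.linalg.svd((L-Lm).T@(W-Wm));R=(U@V).T;t=Wm-R@Lm
print("rack",t,np.degrees(np.arctan2(R[1,0],R[0,0])),(W-(L@R.T+t)).round(4).tolist())
k=np.array([P(q,.09) for q in((236,151),(302,151),(303,215),(237,215))])
print("cup in rack",R.T@(k.mean(0)-t))
push(1.24,.12,.03,.12)
E
```

```text
rack [0.62763688 0.18559743] -5.662965883794028 [[-0.0018, -0.0009], [0.0024, -0.0025], [0.0006, 0.0013], [-0.0004, 0.0021], [-0.0008, 0.0]]
cup in rack [0.00256704 0.0011056 ]
target [0.4464 0.3009 0.12  ]
t 21.6 tcp [0.63   0.1748 0.2453] open 0.998 F [ 0.5 -0.6  0.6] q [0.11 0.21 1.64 0.02 1.26 0.2 ]
turn deg [  1.54  -0.96 -18.58] shift after turn [ 0.1648 -0.1498  0.1253] shift now [ 0.1059 -0.1975  0.1229]
```

The cup is within 3 mm of the bay centre. I'll close the fingers and move behind the bar.

>>> {"name": "apply_moves", "arguments": {
  "moves": [
    [[0,0,0,0.5,-0.3,-6.2,1],[0,0,0,0.5,-0.3,-6.2,1],[0,0,0,0.5,-0.3,-6.2,1],[0.033,-0.03,0,0,0,0,1],[0.033,-0.03,0,0,0,0,1],[0.033,-0.03,0,0,0,0,1],[0.033,-0.03,0,0,0,0,1],[0.033,-0.03,0,0,0,0,1],[0,0,0,0,0,0,1]]
  ]
}}

```text
time: 22.5
eef_pos: [0.4356, 0.3063, 0.2461]
tcp_rot: [0.611, 0.791, -0.01, 0.007]
contact_force: [0.8, -0.7, -0.0]
opening: -0.0
```

Run:
```python
from h import *
push(1.24,.12,.03)
```

```text
target [0.4464 0.3009 0.045 ]
t 22.5 tcp [0.4356 0.3063 0.2461] open -0.0 F [ 0.8 -0.7 -0. ] q [ 0.43 -0.03  1.9  -0.02  1.28  0.18]
turn deg [-0.35  1.31  1.37] shift after turn [-0.0078  0.0093  0.2011] shift now [-0.0034  0.0104  0.2012]
```

>>> {"name": "apply_moves", "arguments": {
  "moves": [
    [[0,0.009,0,0,1.3,1.4,1],[0,0,0.04,0,0,0,1],[0,0,0.04,0,0,0,1],[0,0,0.04,0,0,0,1],[0,0,0.04,0,0,0,1],[0,0,0.035,0,0,0,1],[0,0,0,0,0,0,1]]
  ]
}}

```text
time: 23.2
eef_pos: [0.4565, 0.31, 0.0502]
tcp_rot: [0.623, 0.782, 0.002, 0.004]
contact_force: [-0.6, -0.1, -0.7]
opening: -0.002
```

Run:
```python
from h import *
push(1.24,.12,.0)
```

```text
target [0.4533 0.2717 0.045 ]
t 23.2 tcp [0.4565 0.31   0.0502] open -0.002 F [-0.6 -0.1 -0.7] q [ 0.41  0.24  2.   -0.01  0.89  0.19]
turn deg [ 0.47  0.19 -0.27] shift after turn [-0.0365 -0.0118  0.0052] shift now [-0.0366 -0.0117  0.0052]
```

>>> {"name": "apply_moves", "arguments": {
  "moves": [
    [[-0.012,-0.004,0.002,0,0,0,1],[-0.012,-0.004,0.002,0,0,0,1],[-0.012,-0.004,0.001,0,0,0,1],[-0.0105,-0.0016,0,0,0,-5,1],[-0.0105,-0.0016,0,0,0,-5,1],[-0.0105,-0.0016,0,0,0,-5,1],[-0.0105,-0.0016,0,0,0,-5,1],[-0.0105,-0.0016,0,0,0,-5,1],[0,0,0,0,0,0,1]]
  ]
}}

```text
time: 24.1
eef_pos: [0.4772, 0.2127, 0.0603]
tcp_rot: [0.434, 0.901, 0.009, 0.014]
contact_force: [-0.6, 0.2, 0.2]
opening: 0.001
```

Run:
```python
from h import *
push(.80,.12,.0)
c=ctrl.read_camera("top")[170:310,165:365,::-1]; cv2.imwrite("pics/t4.png",cv2.resize(c,None,fx=4,fy=4,interpolation=cv2.INTER_CUBIC))
```

```text
target [0.4691 0.2212 0.045 ]
t 24.1 tcp [0.4772 0.2127 0.0603] open 0.001 F [-0.6  0.2  0.2] q [ 0.23  0.15  2.08 -0.    0.87 -0.44]
turn deg [1.67 0.98 0.11] shift after turn [ 0.0116 -0.0011  0.0153] shift now [ 0.0119 -0.0015  0.015 ]
```

View pics/t4.png

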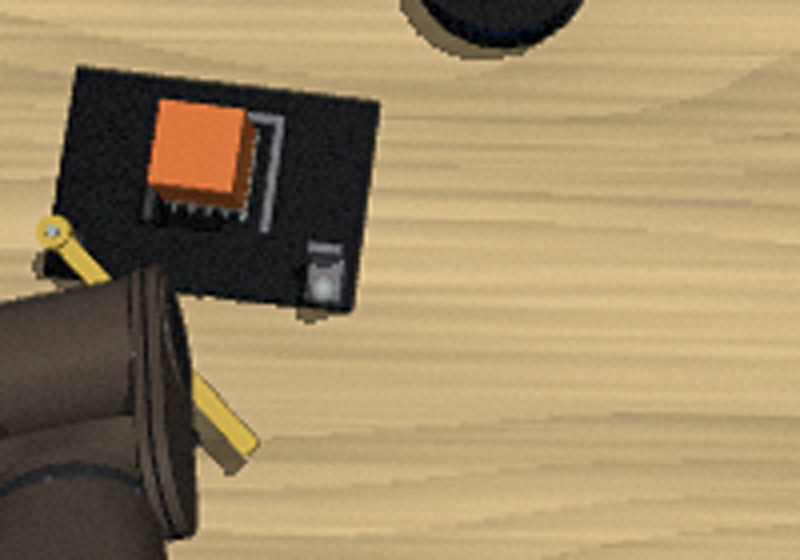

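The bar is moving with the fingers (tip now at (248,445), about 0.7 rad) and the cup is undisturbed. The tool crept up 15 mm, so I'll correct the height and continue.

>>> {"name": "apply_moves", "arguments": {
  "moves": [
    [[0,0,0.013,1.7,1,0,1],[0,0,0,0,0,0,1],[-0.0105,-0.0016,0.0015,0,0,-5,1],[-0.0105,-0.0016,0.0015,0,0,-5,1],[-0.0105,-0.0016,0.0015,0,0,-5,1],[-0.0105,-0.0016,0.0015,0,0,-5,1],[0,0,0,0,0,0,1]]
  ]
}}

```text
time: 24.85
eef_pos: [0.5057, 0.1806, 0.048]
tcp_rot: [0.269, 0.963, 0.003, 0.005]
contact_force: [-0.3, 0.1, 0.2]
opening: 0.001
```

Run:
```python
from h import *
push(.25,.12,.0)
```

```text
target [0.5162 0.1751 0.045 ]
t 24.85 tcp [0.5057 0.1806 0.048 ] open 0.001 F [-0.3  0.1  0.2] q [ 0.15  0.21  2.04  0.    0.88 -0.87]
turn deg [  0.44   0.46 -11.2 ] shift after turn [-0.0118 -0.0015  0.003 ] shift now [-0.0118  0.0008  0.0031]
```

>>> {"name": "apply_moves", "arguments": {
  "moves": [
    [[-0.0105,-0.0016,0.002,0,0,-5,1],[-0.0105,-0.0016,0.002,0,0,-5,1],[-0.0105,-0.0016,0.0015,0,0,-5,1],[-0.008,-0.001,0.001,0,0,-4,1],[0,0,0,0,0,0,1]]
  ]
}}

```text
time: 25.35
eef_pos: [0.5366, 0.1622, 0.0444]
tcp_rot: [0.106, 0.994, 0.004, 0.003]
contact_force: [-0.3, -0.6, -0.0]
opening: -0.002
```

Run:
```python
from h import *
push(0,.12,.0)
```

```text
target [0.5444 0.1641 0.045 ]
t 25.35 tcp [0.5366 0.1622 0.0444] open -0.002 F [-0.3 -0.6 -0. ] q [ 0.11  0.26  1.98  0.01  0.89 -1.25]
turn deg [ 0.44  0.37 -6.52] shift after turn [-0.0076  0.0026 -0.0006] shift now [-0.0073  0.0035 -0.0006]
```

>>> {"name": "apply_moves", "arguments": {
  "moves": [
    [[-0.004,0,0,0,0,-3,1],[-0.004,0,0,0,0,-3,1],[-0.003,0,0,0,0,0,1],[0,0,0,0,0,0,1]]
  ]
}}

```text
time: 25.75
eef_pos: [0.5439, 0.1619, 0.0447]
tcp_rot: [0.058, 0.998, 0.003, 0.001]
contact_force: [-1.0, -0.6, 0.4]
opening: -0.0
```

>>> {"name": "apply_moves", "arguments": {
  "moves": [
    [[-0.003,0,0,0,0,0,1],[-0.003,0,0,0,0,0,1],[-0.003,0,0,0,0,0,1]]
  ]
}}

```text
time: 26.05
eef_pos: [0.544, 0.162, 0.0444]
tcp_rot: [0.06, 0.998, 0.002, -0.011]
contact_force: [-10.8, -0.6, 9.0]
opening: 0.0
```

Run:
```python
from h import *
push(0,.12,.0)
c=ctrl.read_camera("top")[170:310,165:365,::-1]; cv2.imwrite("pics/t5.png",cv2.resize(c,None,fx=4,fy=4,interpolation=cv2.INTER_CUBIC))
```

```text
target [0.5444 0.1641 0.045 ]
t 26.05 tcp [0.544  0.162  0.0444] open 0.0 F [-10.8  -0.6   9. ] q [ 0.11  0.29  1.95  0.01  0.92 -1.35]
turn deg [ 0.15 -1.23 -1.2 ] shift after turn [-0.0002  0.0021 -0.0006] shift now [-0.0001  0.0021 -0.0006]
```

View pics/t5.png

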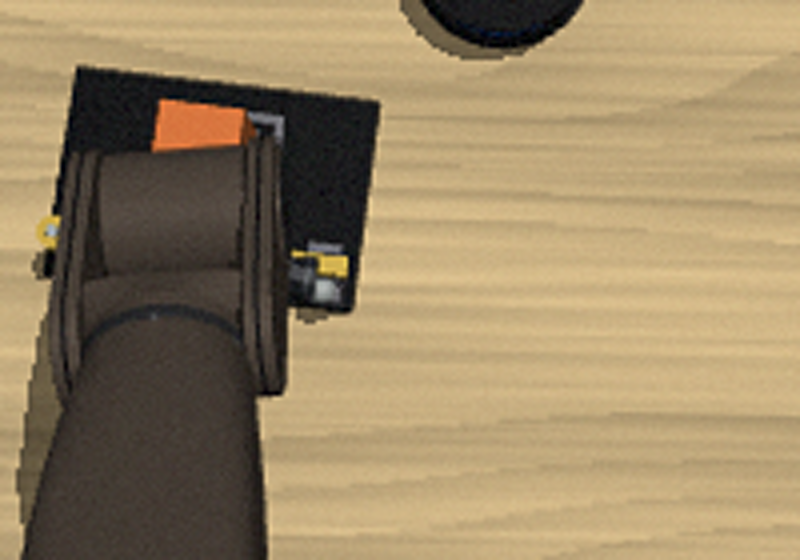

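The bar tip sits behind the ball at (320,265), against the back stop. The tool has stopped at about 11 N at the θ=0 position. One firmer push, then I'll back away and check.

>>> {"name": "apply_moves", "arguments": {
  "moves": [
    [[-0.004,0,0,0,1,0,1],[-0.004,0,0,0,1,0,1],[-0.004,0,0,0,1,0,1]]
  ]
}}

```text
time: 26.4
eef_pos: [0.5425, 0.1622, 0.045]
tcp_rot: [0.062, 0.996, 0.002, -0.057]
contact_force: [-14.5, -0.5, 13.8]
opening: 0.001
```

>>> {"name": "apply_moves", "arguments": {
  "moves": [
    [[0.01,0,0,0,0,0,1],[0.03,0,0,0,0,0,1],[0.04,0,0,0,0,0,1],[0,0,-0.04,0,0,0,1],[0,0,-0.045,0,0,0,1],[0,0,-0.045,0,0,0,1],[0,0.045,-0.02,0,0,0,1],[0,0.045,0,0,0,0,1],[0,0.045,0,0,0,0,1],[0,0.045,0,0,0,0,1],[0,0.045,0,0,0,0,1],[0,0,0,0,0,0,1]]
  ]
}}

```text
time: 27.6
eef_pos: [0.5046, 0.4029, 0.2051]
tcp_rot: [0.073, 0.996, 0.005, -0.051]
contact_force: [-0.5, 0.3, -0.3]
opening: 0.002
```

Run:
```python
from h import *
print(ctrl.get_state()["contact_force"].round(1))
c=ctrl.read_camera("top")[170:310,165:365,::-1]; cv2.imwrite("pics/t6.png",cv2.resize(c,None,fx=4,fy=4,interpolation=cv2.INTER_CUBIC))
```

```text
[-0.5  0.3 -0.3]
```

View pics/t6.png

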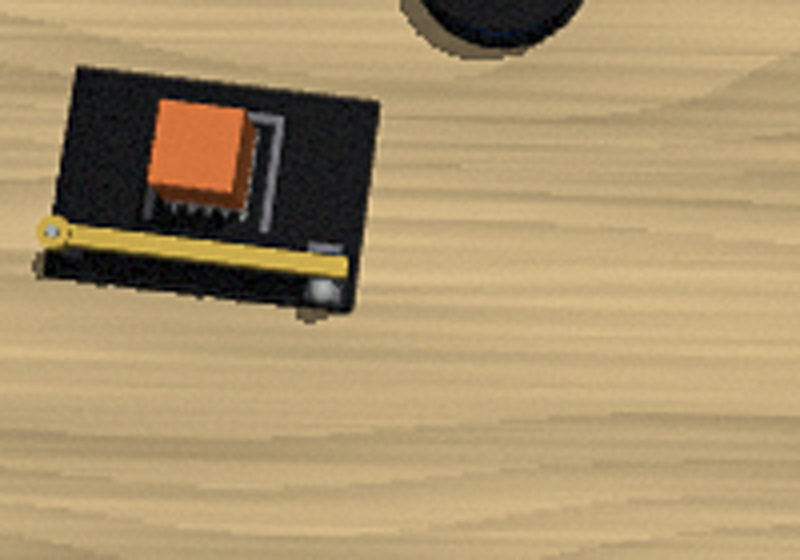

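The bar runs from (53,231) to (348,266), slope 0.119. The rack edge slope is 0.116, so the bar angle is about 0.00. The bar is behind the ball, the cup is unchanged and the robot is clear.

```bash
python3 -c "
from plant import ctrl
print(ctrl.sign_off())"
```

```text
the job is handed in; nothing more can be done
None
```

The cup is mouth-down in the bay and the keeper bar is shut behind its ball. The job was handed in at about 28 s of the 72 s allowed; the sign-off gave no verdict.

**What I did:** I turned the cup over in two 90° rolls with the tool tilted sideways. Between them I laid it on its side and took a new grip. I then stood it in the bay, let go, and pushed the bar shut with the closed fingers until it stopped at about 20 N.

**Last checks:**
- **Cup:** after release its centre measured 2.6 mm (x) and 1.1 mm (y) from the bay's centre. It stopped going down at the height predicted for a flat rim. It looked unmoved in the final picture.
- **Bar:** in the final picture it lies parallel to the rack edge to within about 0.003 rad, with its tip behind the ball.
- **Robot:** it stands clear, with no contact force beyond sensor noise.
- **Bystanders:** nothing touched them that I know of, but I did not measure the jar, spool and scraper again at the end.

No check failed. The tool crept up 15 mm during the bar push, and I corrected it on the way.

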